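# Trip-test the guard limit switch

## Robot

A 6-joint arm with a two-finger parallel gripper is mounted at the origin on the work surface. World frame = base frame: x ahead of the robot, y to its left, z up, the work surface at z = 0. Lengths are in m, angles in degrees, forces in N, time in s.
With the tool pointing down it reaches from about 0.35 to 0.875 m from the base axis. Payload 4.2 kg.
Tool frame: the origin (TCP) lies on the centre line of the jaws, within the pads' length; the fingertips stand 25 mm ahead of it and the grasp point (between the pads) lies 6 mm ahead of it; z points along the fingers, y is the line along which they close (so a half turn about z gives the same grasp; the last joint's range is limited). The gripper opens to 87 mm and grips with 3 to 60 N. Pads are 19 mm wide; open, the fingers measure 117 mm over their backs; the gripper's body (75 mm by 190 mm) begins 51 mm behind the grasp point.
Start: joints at [-54.74, 22.042, 0.453, 0, -68.411, -14.817], TCP at [0.218, -0.586, 0.214] pointing down, gripper open.
Joint ranges: [-179.83, 179.83], [-69.29, 118.12], [-61.27, 80.66], [-181.25, 117.63], [-171.15, -9.14], [-177.46, 177.46]. Speed limits (degrees/s): [159.86, 159.86, 180, 180, 180, 180].

## Interface

Orientations are given as a 3x3 rotation matrix whose columns are the frame's x, y, z axes.
In Python, from station import r gives the robot as it stands.
- The arm moves only by the tool move_arm, never from a script. Its argument "series" is a list of rows, each an object with "grip": the opening, from 0 (shut) to 1 (fully open); "xyz": the shift along the tool's x, y, z in mm, a list of three; "angular": the turn, a rotation vector about the tool's x, y, z in rad, a list of three. A call has 1 to 10 rows; each row is the pose to reach, as a shift and turn from the pose commanded when the call began, along the tool's axes at that moment; what a row does not reach only later rows make up. A row lasts 1/10 s, in which the tool goes at most 50 mm and 8.59 degrees, less where a joint would pass 70% of its speed; a pose out of reach is approached as far as the arm can. A call with a gripper value outside its range is refused whole. The fingers move at their own pace and stop on an object; the grip force is fixed at half the most. Time passes only in rows, so rows that repeat a pose let the fingers close. It gives the time, the measured TCP pose, the force, the opening and the grip force at its end, in the units of the state.
- r.sense(): the state, without advancing time (a new reading comes with each control period).
- r.capture(name): name is "scene" or "top" or "wrist"; returns a dict with "img" (420x560x3 uint8, red, green, blue), "camera_matrix" (3x3 intrinsics, pixels), "k1" (the pictures are not rectified: a ray, as slopes to the right and down, at radius r is drawn at 1 + k1 r^2 times it, then the intrinsics apply), "rvec" (rotation vector, rad) and "tvec" (3), from world to camera coordinates, as OpenCV has them; the wrist camera has in their place "hand_eye" (4x4, takes a point from camera to tool coordinates, whose origin is the TCP and whose axes are the flange's). Camera axes: x right, y down, z forward; pixel columns grow to the right and rows downward; lengths in m; the calibration is good to about 2 mm. A picture is of the moment at which its call begins: read the wrist's pose just before it. There is no depth.
- r.finish_job(): hands the job in; it is judged then, once.
The state is a dict: "time_s": time; "joints": joint angles; "joint_velocities": joint speeds; "effort": joint torques, N m; "tcp_pos": TCP position; "ee_rot": TCP orientation; "wrist_force": force on the tool from outside, world axes, zero at the start; "moment": the same for the moment, N m; "gripper_width": opening from 0.0 (shut) to 1.0 (fully open); "gripper_force": force on a finger pad.
Only numpy, scipy, OpenCV 4.12 (cv2) and the standard library are available. Lean on these libraries where they do the work, as an engineer would, in place of code of your own. Each camera call takes 0.05 s, during which the arm holds its last target. There are 200 camera calls.

## Task

Three limit switches stand bolted to the injector bench for checking. On the one that has a roller at the end of a swinging arm, push the roller down until the arm clicks, about the middle of its swing, without running the arm to its end stop; keep it there for a good second, then let go so that it springs back up. Do not trip the other two switches, the one with a plain rod and the one with an upright plunger.

Things in the scene. Friction and masses are not known exactly. Their poses are not given: they have to be found in the camera images.
- roller (a point): Centre of the wanted switch's roller: black wheel, 24 mm diameter, 14 mm wide, 65 mm from the arm's level shaft. At rest its centre is 136 mm above the bench and the arm slopes 0.5 rad up. At rest x is level, outward along the arm (away from the robot, turned up to 0.5 rad either way), y along the shaft, z up; axes tip with the arm. 48 mm to its +y is the mid-plane of the 36 mm wide, 123 mm tall head.
- roller_arm (a joint): Swing of that flat dark steel arm, rad: 0 at rest, growing as the roller goes down; clicks at 0.35, end stop at 0.95. At 0.6 the roller's centre is 38 mm lower and 8 mm farther outward. Sprung back to 0: 2.5 N at the roller to start, 6 N at 0.6, 8 N at the stop. The switch is a grey box with black head on a dark steel foot 90 x 80 x 10 mm, fixed to the bench.
- rod_arm (a joint): Swing, rad (0 at rest, growing downward, click at 0.35, stop at 0.95, sprung back) of another fixed switch of the same body, whose arm is a plain dark steel rod 6 mm thick and 85 mm long without a roller. To be left alone.
- plunger (a joint): Downward travel, m (0 at rest, click at 0.004, stop at 0.008, sprung up) of the third fixed switch: an upright steel plunger with a small 16 mm roller on top, 140 mm above the bench, no swinging arm. To be left alone. The three switches stand in a row across the bench about 0.25 m apart and swap places from run to run.
Things that resemble listed ones, but are neither listed nor needed, are in the scene too. What is shaped like the part that bears rod_arm but red or yellow is not meant. What is shaped like the part that bears roller but red or yellow is not meant.

How it is judged:
By the outcome, as a careful person would: the job done as asked, in the order asked, and still so for the second after the job is handed in, with the robot touching nothing.
It also fails if it takes over 32 s, if anything falls off the work surface, if the arm or the gripper's body presses on something with over 40 N, if the wrist force passes 120 N, or if a joint passes its speed limit or range.

## Working session

There is one attempt and no reset: what is moved stays moved. The work goes in short steps, Python scripts to look and compute and a tool call to move; the robot and the scene stay as the last step left them, time stands still between calls to the robot, and variables do not carry over. Pictures are saved under pics/ and viewed, at most 10 in all, crops included, and the job is handed in when it is done.

Besides the shell and the picture viewer there is one more tool, called as a command line: name --argument value ..., lists and objects as JSON in quotes. move_arm: Moves the arm, as the interface text tells. Its arguments: {"type":"object","properties":{"series":{"type":"array"}},"required":["series"]}

```bash
mkdir -p pics; cat > h.py <<'E'
import numpy as np, cv2
from station import r
def save(c,n): cv2.imwrite('pics/'+n,c['img'][:,:,::-1])
def ray(c,u,v):
    K=np.array(c['camera_matrix']);k=c['k1']
    d=np.array([(u-K[0,2])/K[0,0],(v-K[1,2])/K[1,1]]);s=d.copy()
    for _ in range(20): s=d/(1+k*(s@s))
    p=np.append(s,1)
    if 'rvec' in c:
        R=cv2.Rodrigues(np.array(c['rvec'],float))[0];t=np.array(c['tvec'],float).ravel()
        return -R.T@t,R.T@p
    H=np.array(c['hand_eye']);T=np.array(c['T'])
    M=T@H;return M[:3,3],M[:3,:3]@p
def onz(c,u,v,z):
    o,d=ray(c,u,v);return o+d*(z-o[2])/d[2]
def proj(c,P):
    R=cv2.Rodrigues(np.array(c['rvec'],float))[0];t=np.array(c['tvec'],float).ravel()
    q=R@np.array(P)+t;s=q[:2]/q[2];s=s*(1+c['k1']*(s@s));K=np.array(c['camera_matrix'])
    return K[0,0]*s[0]+K[0,2],K[1,1]*s[1]+K[1,2]
E
python3 - <<'E'
from h import *
import pickle
D={n:r.capture(n) for n in('scene','top')}
for n in D: save(D[n],n+'.png')
pickle.dump(D,open('d.pkl','wb'))
s=r.sense();print(s['time_s'],s['tcp_pos'],np.round(s['ee_rot'],3))
for n in D: print(ray(D[n],280,210))
E
```

```text
0.1 [ 0.2181107  -0.58513282  0.21269194] [[-0.937 -0.349 -0.001]
 [-0.349  0.937  0.002]
 [ 0.     0.002 -1.   ]]
(array([0.94501664, 0.45253065, 1.11161469]), array([-0.40185964, -0.33727419, -0.85187664]))
(array([ 0.17777364, -0.00161156,  1.41163845]), array([ 0.18369441,  0.0209598 , -0.98284075]))
```

View pics/scene.png

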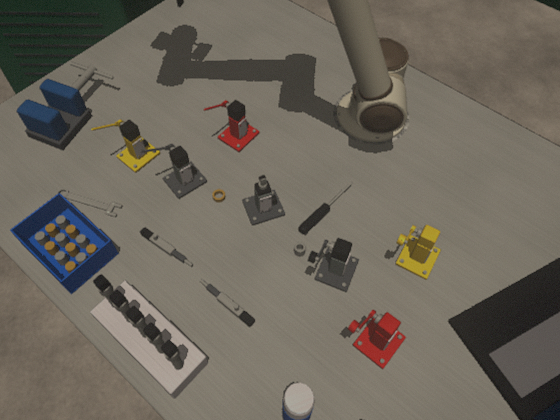

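View pics/top.png

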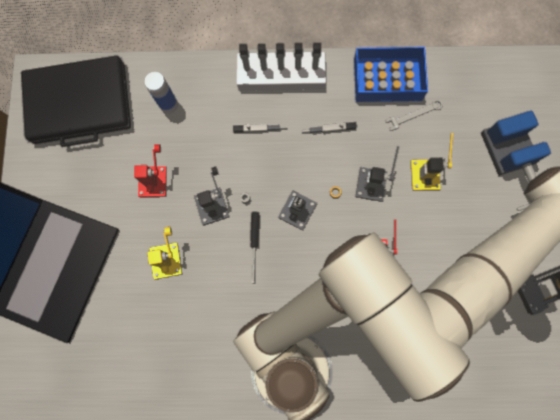

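The wanted switch is the grey one with a roller: its foot is at about (212,207) in top and its roller at about (214,171), or about (313,258) in scene. I'll enlarge both views.

```bash
python3 - <<'E'
from h import *
import pickle
D=pickle.load(open('d.pkl','rb'))
a=D['top']['img'][155:235,175:255];b=D['scene']['img'][225:305,290:370]
f=lambda x:cv2.resize(x,(400,400),interpolation=cv2.INTER_CUBIC)
cv2.imwrite('pics/crop.png',np.hstack([f(a),f(b)])[:,:,::-1])
t=D['top'];print(onz(t,214,171,.136),onz(t,212,207,.0),onz(t,210,200,.123))
E
```

```text
[0.52294572 0.19865548 0.136     ] [0.45287997 0.22391959 0.        ] [0.44774294 0.20988628 0.123     ]
```

View pics/crop.png

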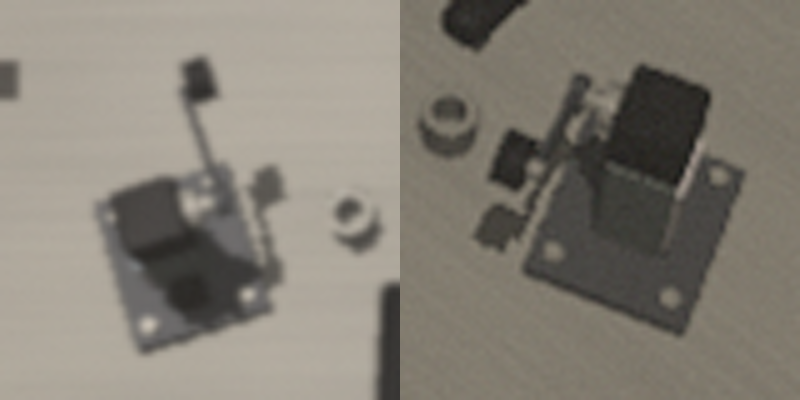

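```bash
python3 - <<'E'
from h import *
import pickle
D=pickle.load(open('d.pkl','rb'));t,s=D['top'],D['scene']
T=lambda x,y:(175+x/5-.4,155+y/5-.4); S=lambda x,y:(290+(x-400)/5-.4,225+y/5-.4)
o,d=ray(t,*T(199,79));p,e=ray(s,*S(515,160))
l=np.linalg.lstsq(np.c_[d,-e],p-o,rcond=None)[0]
print('tri',o+l[0]*d,p+l[1]*e,'plane',onz(t,*T(199,79),.136),onz(s,*S(515,160),.136))
c=[onz(t,*T(*q),.01)for q in((97,203),(140,352),(272,308))]
q=[onz(s,*S(*q),.01)for q in((524,270),(683,335),(745,172))]
for w in (c,q):
  for i in(0,1):
    v=w[i]-w[i+1];print(w[i][:2],np.linalg.norm(v),np.degrees(np.arctan2(v[1],v[0])))
  print('foot c',(w[0]+w[2])/2)
E
```

```text
tri [0.52464615 0.19767314 0.135701  ] [0.52690699 0.19391415 0.13572852] plane [0.52456486 0.19762644 0.136     ] [0.5270233  0.19398609 0.136     ]
[0.48609942 0.27478572] 0.09081176937335285 17.061006703306894
[0.39928401 0.24814248] 0.07864051415063777 108.06815337114388
foot c [0.45488682 0.22408279 0.01      ]
[0.5146087  0.19942092] 0.07850306107513466 -73.0608514951593
[0.49173638 0.27451811] 0.09020458950092312 17.705685243767018
foot c [0.46020668 0.22325266 0.01      ]
```

The triangulated height is 0.1357 m against 0.136 m given, and the foot measures 91 x 79 mm against 90 x 80 mm. The roller is at (0.526, 0.196) with yaw 17°. The tool yaw is already within 3° of that, so I'll move now with the gripper shut.

move_arm --series '[{"grip": 0,"xyz": [-10,10,-30],"angular": [0,0,0]},{"grip": 0,"xyz": [-35,40,-60],"angular": [0,0,0]},{"grip": 0,"xyz": [-65,70,-60],"angular": [0,0,0]},{"grip": 0,"xyz": [-95,105,-60],"angular": [0,0,0]},{"grip": 0,"xyz": [-125,140,-60],"angular": [0,0,0]},{"grip": 0,"xyz": [-155,170,-60],"angular": [0,0,0]},{"grip": 0,"xyz": [-185,205,-60],"angular": [0,0,0]},{"grip": 0,"xyz": [-215,240,-60],"angular": [0,0,0]},{"grip": 0,"xyz": [-250,275,-60],"angular": [0,0,0]},{"grip": 0,"xyz": [-280,310,-60],"angular": [0,0,0]}]'

```text
time_s: 1.1
tcp_pos: [0.3727, -0.1954, 0.2735]
ee_rot: [[-0.937, -0.349, 0.0], [-0.349, 0.937, 0.0], [-0.0, 0.0, -1.0]]
wrist_force: [1.0, -0.6, 0.1]
gripper_width: 0.172
gripper_force: 0.0
```

move_arm --series '[{"grip": 0,"xyz": [-30,35,0],"angular": [0,0,0]},{"grip": 0,"xyz": [-60,70,0],"angular": [0,0,0]},{"grip": 0,"xyz": [-95,105,0],"angular": [0,0,0]},{"grip": 0,"xyz": [-125,140,0],"angular": [0,0,0]},{"grip": 0,"xyz": [-160,175,0],"angular": [0,0,0]},{"grip": 0,"xyz": [-190,210,0],"angular": [0,0,0]},{"grip": 0,"xyz": [-225,245,0],"angular": [0,0,0]},{"grip": 0,"xyz": [-255,280,0],"angular": [0,0,0]},{"grip": 0,"xyz": [-285,315,0],"angular": [0,0,0]},{"grip": 0,"xyz": [-285,315,0],"angular": [0,0,0]}]'

```text
time_s: 2.1
tcp_pos: [0.5305, 0.2017, 0.2716]
ee_rot: [[-0.936, -0.353, -0.002], [-0.353, 0.936, -0.001], [0.002, 0.0, -1.0]]
wrist_force: [0.3, -0.2, -1.0]
gripper_width: 0.004
gripper_force: 0.0
```

```bash
python3 - <<'E'
from h import *
s=r.sense();R=np.array(s['ee_rot']);p=np.array(s['tcp_pos'])
print(s['time_s'],p,np.round(R,3),s['wrist_force'],s['gripper_width'])
print('shift mm',1000*R.T@(np.array([.530,.197,.185])-p))
c=r.capture('wrist');T=np.eye(4);T[:3,:3]=R;T[:3,3]=p
H=np.array(c['hand_eye']);M=np.linalg.inv(T@H)
save(c,'wrist.png')
c['rvec']=cv2.Rodrigues(M[:3,:3])[0];c['tvec']=M[:3,3]
print(proj(c,[.526,.196,.136]),proj(c,[.457,.2236,.01]))
import pickle;pickle.dump(c,open('w.pkl','wb'))
E
```

```text
2.1 [0.53047091 0.20168395 0.27156538] [[-0.936 -0.353 -0.002]
 [-0.353  0.936 -0.001]
 [ 0.002  0.    -1.   ]] [ 0.2630389  -0.24326657 -1.04594052] 0.004145488515425376
shift mm [ 1.94057758 -4.21654087 86.56893977]
(np.float64(276.34515235014715), np.float64(188.71388161779802)) (np.float64(315.6836225716485), np.float64(128.21966408236216))
```

View pics/wrist.png

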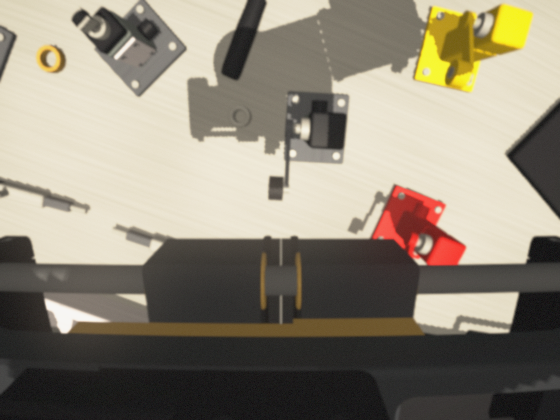

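The wrist view shows the roller at (276,188), against a predicted (276,189), so the position holds. Next I'll descend to just above it.

move_arm --series '[{"grip": 0,"xyz": [2,-4,30],"angular": [0,0,-0.05]},{"grip": 0,"xyz": [2,-4,60],"angular": [0,0,0.05]},{"grip": 0,"xyz": [2,-4,80],"angular": [0,0,0.05]},{"grip": 0,"xyz": [2,-4,87],"angular": [0,0,0.05]},{"grip": 0,"xyz": [2,-4,87],"angular": [0,0,0.05]},{"grip": 0,"xyz": [2,-4,87],"angular": [0,0,0.05]}]'

```text
time_s: 2.75
tcp_pos: [0.5296, 0.1928, 0.188]
ee_rot: [[-0.953, -0.302, 0.002], [-0.302, 0.953, 0.001], [-0.002, 0.0, -1.0]]
wrist_force: [-0.4, -0.4, 0.3]
gripper_width: 0.007
gripper_force: 0.0
```

move_arm --series '[{"grip": 0,"xyz": [-1,4,0],"angular": [0,0,0]},{"grip": 0,"xyz": [-1,4,10],"angular": [0,0,0]},{"grip": 0,"xyz": [-1,4,15],"angular": [0,0,0]},{"grip": 0,"xyz": [-1,4,20],"angular": [0,0,0]},{"grip": 0,"xyz": [-1,4,22],"angular": [0,0,0]},{"grip": 0,"xyz": [-1,4,22],"angular": [0,0,0]}]'

```text
time_s: 3.35
tcp_pos: [0.5285, 0.1969, 0.1641]
ee_rot: [[-0.953, -0.302, -0.001], [-0.302, 0.953, -0.001], [0.001, -0.0, -1.0]]
wrist_force: [-0.2, 0.5, -0.1]
gripper_width: 0.003
gripper_force: 0.0
```

There is no force although the tip should be about 9 mm into contact, so I'll look.

```bash
python3 - <<'E'
from h import *
print(r.sense()['wrist_force'],r.sense()['tcp_pos'])
a=r.capture('wrist');b=r.capture('scene')
f=lambda x:cv2.resize(x,(400,400),interpolation=cv2.INTER_CUBIC)
u,v=210,60
cv2.imwrite('pics/c2.png',np.hstack([f(a['img'][100:300,180:380]),f(b['img'][215:315,270:370])])[:,:,::-1])
for x in(.526,.530): print(proj(b,[x,.196,.139]))
E
```

```text
[-0.15394862  0.49521981 -0.12287897] [0.52850812 0.1969084  0.16412199]
(np.float64(313.73597030946627), np.float64(256.2008090704044))
(np.float64(312.5474689828662), np.float64(257.48745725497264))
```

View pics/c2.png

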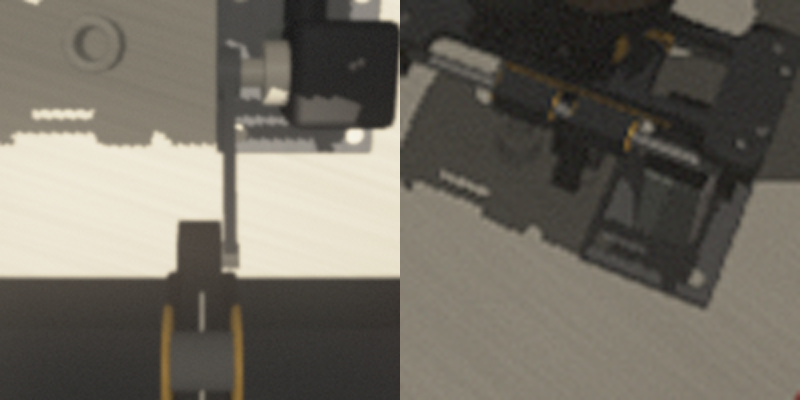

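```bash
python3 - <<'E'
from h import *
s=r.sense();R=np.array(s['ee_rot']);p=np.array(s['tcp_pos']);T=np.eye(4);T[:3,:3]=R;T[:3,3]=p
c=r.capture('wrist');H=np.array(c['hand_eye']);print(np.round(H,3))
M=np.linalg.inv(T@H);c['rvec']=cv2.Rodrigues(M[:3,:3])[0];c['tvec']=M[:3,3]
cr=lambda P:np.round([(proj(c,P)[0]-180)*2,(proj(c,P)[1]-100)*2])
for t in([.0095,0,.025],[-.0095,0,.025],[.0095,.015,.025],[.0095,-.015,.025],[.0095,0,0]): print('tip',t,cr(p+R@np.array(t)))
e=np.array([np.cos(.302),np.sin(.302),0]);n=np.array([-e[1],e[0],0]);c0=np.array([.526,.196,.136])
for dz in(0,-.006,-.012): 
  for a in(-.012,0,.012): print('roller',dz,a,cr(c0+a*e+[0,0,dz]),cr(c0+a*e+.007*n+[0,0,dz]))
  print('top',cr(c0+[0,0,dz+.012]))
E
```

```text
[[ 0.001 -0.966 -0.258  0.07 ]
 [ 1.     0.001  0.001  0.   ]
 [-0.001 -0.258  0.966 -0.171]
 [ 0.     0.     0.     1.   ]]
tip [0.0095, 0, 0.025] [200. 238.]
tip [-0.0095, 0, 0.025] [200. 294.]
tip [0.0095, 0.015, 0.025] [247. 238.]
tip [0.0095, -0.015, 0.025] [153. 238.]
tip [0.0095, 0, 0] [200. 264.]
roller 0 -0.012 [200. 218.] [222. 218.]
roller 0 0 [200. 254.] [221. 254.]
roller 0 0.012 [200. 288.] [221. 288.]
top [200. 266.]
roller -0.006 -0.012 [200. 213.] [221. 213.]
roller -0.006 0 [200. 248.] [221. 248.]
roller -0.006 0.012 [200. 281.] [220. 282.]
top [200. 260.]
roller -0.012 -0.012 [200. 209.] [221. 209.]
roller -0.012 0 [200. 242.] [220. 243.]
roller -0.012 0.012 [200. 275.] [220. 275.]
top [200. 254.]
```

The picture is ambiguous: the roller's inner edge fits both rest and a slight dip. I'll press a little further, still short of the click, and read the force.

move_arm --series '[{"grip": 0,"xyz": [0,0,4],"angular": [0,0,0]},{"grip": 0,"xyz": [0,0,7],"angular": [0,0,0]},{"grip": 0,"xyz": [0,0,7],"angular": [0,0,0]},{"grip": 0,"xyz": [0,0,7],"angular": [0,0,0]}]'

```text
time_s: 3.9
tcp_pos: [0.5287, 0.197, 0.1575]
ee_rot: [[-0.953, -0.302, -0.0], [-0.302, 0.953, -0.0], [0.0, -0.0, -1.0]]
wrist_force: [-0.4, 0.3, -0.6]
gripper_width: 0.005
gripper_force: 0.0
```

```bash
python3 - <<'E'
from h import *
s=r.sense();print(s['time_s'],s['wrist_force'],s['tcp_pos'],s['moment'])
a=r.capture('wrist')
cv2.imwrite('pics/c3.png',cv2.resize(a['img'][160:260,240:340],(600,600),interpolation=cv2.INTER_CUBIC)[:,:,::-1])
print(r.sense()['wrist_force'])
E
```

```text
3.9 [-0.41566303  0.3333133  -0.58817282] [0.52867417 0.19698325 0.15751436] [0.02832014 0.00669986 0.03544341]
[ 0.68716836 -0.14495731 -0.01636331]
```

View pics/c3.png

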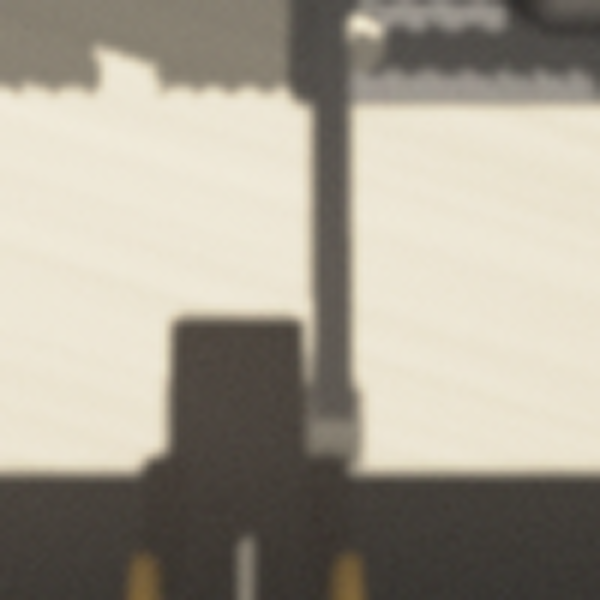

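The wrist view runs nearly along the roller's motion, so it can't separate the two cases. I'll check from the scene camera.

```bash
python3 - <<'E'
from h import *
import pickle
old=pickle.load(open('d.pkl','rb'))['scene'];b=r.capture('scene')
f=lambda x:cv2.resize(cv2.convertScaleAbs(x,alpha=2.2),(400,400),interpolation=cv2.INTER_CUBIC)
u0,v0=295,225
cv2.imwrite('pics/c4.png',np.hstack([f(old['img'][v0:v0+50,u0:u0+50]),f(b['img'][v0:v0+50,u0:u0+50])])[:,:,::-1])
cr=lambda P:np.round([(proj(b,P)[0]-u0)*8,(proj(b,P)[1]-v0)*8])
e=np.array([np.cos(.302),np.sin(.302),0]);n=np.array([-e[1],e[0],0]);c0=np.array([.526,.196,.136])
s0=c0-e*.065*np.cos(.5)-[0,0,.065*np.sin(.5)]
for q in(0,.15,.3):print(q,cr(s0+.065*(e*np.cos(.5-q)+np.array([0,0,np.sin(.5-q)]))))
s=r.sense();R=np.array(s['ee_rot']);p=np.array(s['tcp_pos'])
for t in([-.0095,.015,.025],[-.0095,-.015,.025],[-.0095,.015,0],[-.0095,-.015,0]):print('tip',t,cr(p+R@t))
print(s['effort'],s['wrist_force'])
E
```

```text
0 [149. 255.]
0.15 [142. 282.]
0.3 [136. 306.]
tip [-0.0095, 0.015, 0.025] [185. 320.]
tip [-0.0095, -0.015, 0.025] [ 79. 279.]
tip [-0.0095, 0.015, 0] [192. 278.]
tip [-0.0095, -0.015, 0] [ 84. 236.]
[-2.98658822e-03 -3.44416273e+01  1.70075405e+01  3.79124969e+00
 -8.60560639e-02 -2.65132726e-06] [0.27986988 0.29913057 0.21564071]
```

View pics/c4.png

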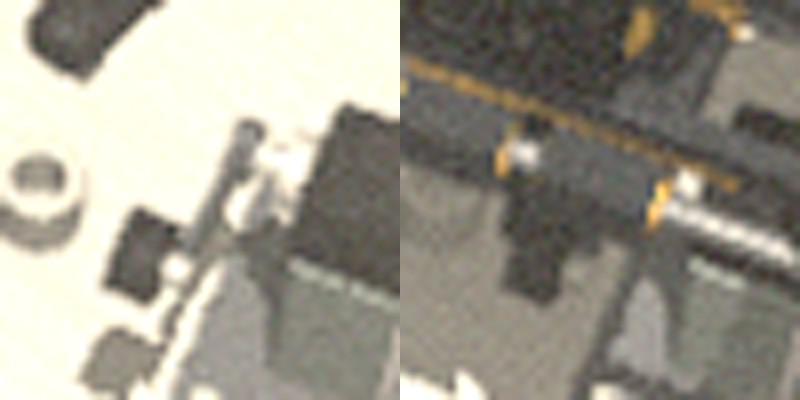

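The scene view shows the roller's bottom still at its rest place, about local (132,300), with the finger above it. That agrees with the zero force, so contact is lower than I expected. I'll feel down in small steps.

move_arm --series '[{"grip": 0,"xyz": [0,0,4],"angular": [0,0,0]},{"grip": 0,"xyz": [0,0,4],"angular": [0,0,0]},{"grip": 0,"xyz": [0,0,4],"angular": [0,0,0]}]'

```text
time_s: 4.3
tcp_pos: [0.5286, 0.197, 0.1535]
ee_rot: [[-0.953, -0.302, -0.0], [-0.302, 0.953, -0.0], [0.0, -0.0, -1.0]]
wrist_force: [-0.4, -0.2, 0.0]
gripper_width: 0.002
gripper_force: 0.0
```

move_arm --series '[{"grip": 0,"xyz": [0,0,4],"angular": [0,0,0]},{"grip": 0,"xyz": [0,0,4],"angular": [0,0,0]},{"grip": 0,"xyz": [0,0,4],"angular": [0,0,0]}]'

```text
time_s: 4.6
tcp_pos: [0.5287, 0.197, 0.1495]
ee_rot: [[-0.953, -0.302, -0.0], [-0.302, 0.953, -0.0], [0.0, -0.0, -1.0]]
wrist_force: [-0.8, -0.2, -0.0]
gripper_width: 0.007
gripper_force: 0.0
```

```bash
python3 - <<'E'
from h import *
b=r.capture('scene');w=r.capture('wrist');save(b,'n_scene.png')
f=lambda x:cv2.resize(cv2.convertScaleAbs(x,alpha=2.2),(400,400),interpolation=cv2.INTER_CUBIC)
cv2.imwrite('pics/c5.png',np.hstack([f(b['img'][225:275,295:345]),cv2.resize(w['img'][160:310,205:355],(400,400),interpolation=cv2.INTER_CUBIC)])[:,:,::-1])
old=cv2.imread('pics/c4.png')[:,400:]
new=cv2.imread('pics/c5.png')[:,:400]
for n,i in(('c4',old),('now',new)): print(n,[int(i[y,110:145].mean()) for y in range(200,380,8)])
print(r.sense()['wrist_force'])
E
```

```text
c4 [72, 73, 73, 70, 70, 75, 83, 79, 75, 76, 74, 74, 95, 126, 142, 144, 143, 143, 142, 145, 145, 144, 145]
now [83, 79, 73, 70, 72, 77, 77, 73, 71, 70, 68, 77, 101, 125, 142, 143, 141, 143, 145, 143, 144, 146, 144]
[-0.07392704 -1.03858732  0.10709078]
```

View pics/c5.png

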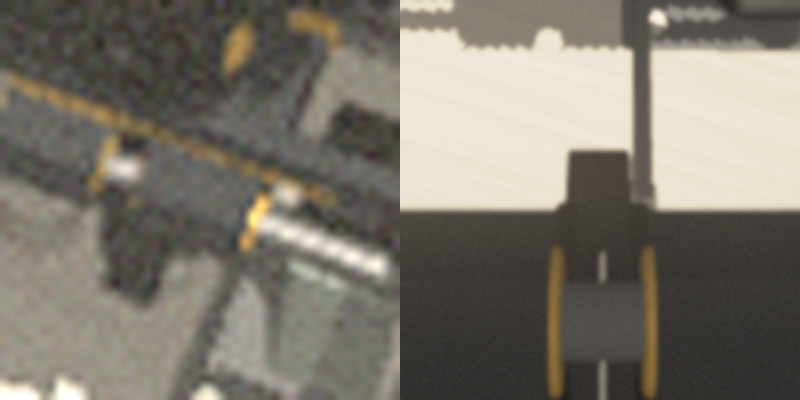

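The roller hasn't moved and I see no fingers where I expected them. I'll look at the whole gripper.

```bash
python3 - <<'E'
from h import *
b=cv2.imread('pics/n_scene.png');w=r.capture('wrist')['img'][:,:,::-1]
A=cv2.resize(cv2.convertScaleAbs(b[130:290,230:370],alpha=2),(525,600),interpolation=cv2.INTER_CUBIC)
B=cv2.resize(cv2.convertScaleAbs(w,alpha=2),(275,206))
A2=np.zeros((600,275,3),np.uint8);A2[:206]=B
t=r.capture('top')['img'][120:240,150:260,::-1];A2[210:510]=cv2.resize(cv2.convertScaleAbs(t,alpha=1.5),(275,300))
cv2.imwrite('pics/c6.png',np.hstack([A,A2]))
print(r.sense()['time_s'])
E
```

```text
4.8
```

View pics/c6.png

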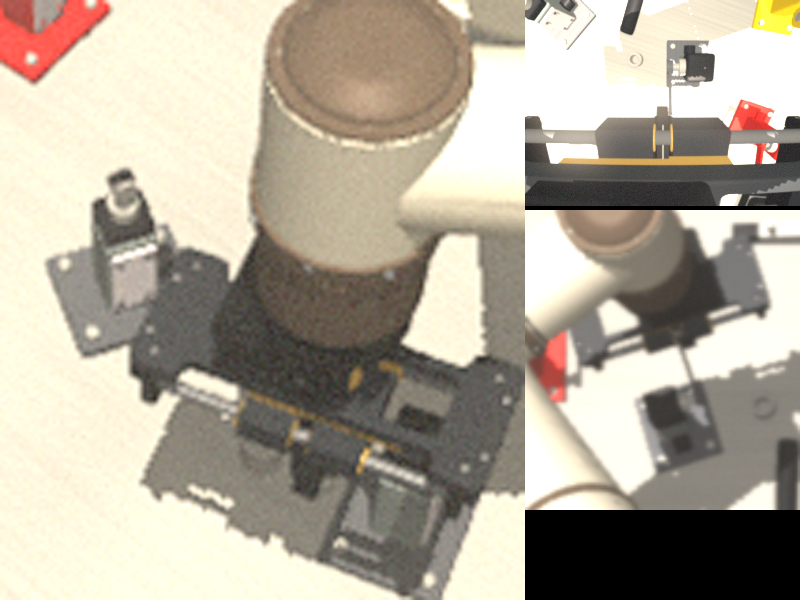

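move_arm --series '[{"grip": 0,"xyz": [0,0,-30],"angular": [0,0,0]},{"grip": 0,"xyz": [0,0,-60],"angular": [0,0,0]},{"grip": 0,"xyz": [0,0,-60],"angular": [0,0,0]}]'

```text
time_s: 5.1
tcp_pos: [0.5313, 0.1982, 0.2145]
ee_rot: [[-0.953, -0.303, 0.009], [-0.303, 0.953, 0.004], [-0.01, 0.001, -1.0]]
wrist_force: [0.3, 0.6, -1.1]
gripper_width: 0.006
gripper_force: 0.0
```

```bash
python3 - <<'E'
from h import *
b=r.capture('scene');w=r.capture('wrist');s=r.sense();p=np.array(s['tcp_pos']);R=np.array(s['ee_rot']);print(s['time_s'],p)
f=lambda x:cv2.resize(cv2.convertScaleAbs(x,alpha=2.2),(400,560),interpolation=cv2.INTER_CUBIC)
u0,v0=290,205
cv2.imwrite('pics/c7.png',np.hstack([f(b['img'][v0:v0+70,u0:u0+50]),cv2.resize(w['img'][160:370,205:355],(400,560),interpolation=cv2.INTER_CUBIC)])[:,:,::-1])
cr=lambda P:np.round([(proj(b,P)[0]-u0)*8,(proj(b,P)[1]-v0)*8])
for t in([0,0,.025],[0,0,0],[0,0,-.045]):print('tip',t,cr(p+R@t))
print('roller',cr([.526,.196,.136]))
E
```

```text
5.2 [0.52875411 0.19728486 0.2102633 ]
tip [0, 0, 0.025] [199. 338.]
tip [0, 0, 0] [205. 292.]
tip [0, 0, -0.045] [218. 203.]
roller [189. 415.]
```

View pics/c7.png

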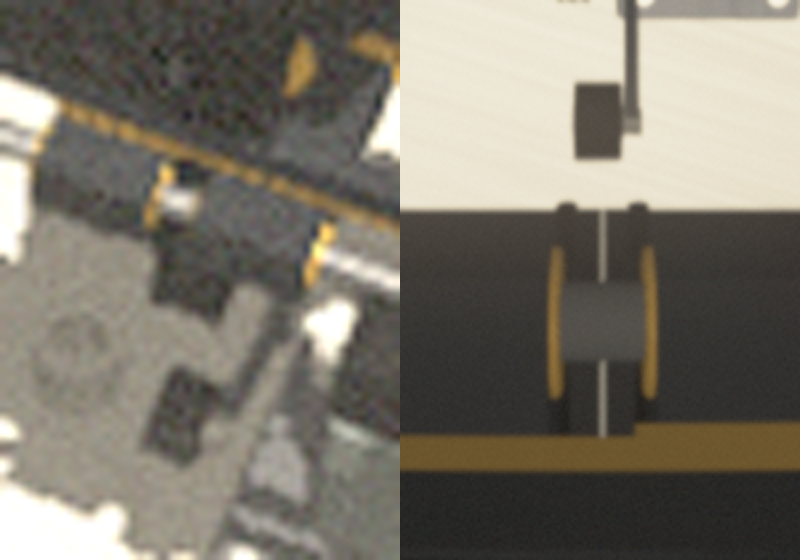

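Now it's clear. The finger stub's bottom is at about (190,310), where I predicted 338 or lower, so the tip reaches only about 2 mm past the TCP. The roller is at rest at (180,415), directly below. Contact is therefore due at TCP z of about 0.149, and I'll go down and feel for it.

move_arm --series '[{"grip": 0,"xyz": [0,0,30],"angular": [0,0,0]},{"grip": 0,"xyz": [0,0,55],"angular": [0,0,0]},{"grip": 0,"xyz": [0,0,61],"angular": [0,0,0]},{"grip": 0,"xyz": [0,0,64],"angular": [0,0,0]},{"grip": 0,"xyz": [0,0,64],"angular": [0,0,0]},{"grip": 0,"xyz": [0,0,64],"angular": [0,0,0]}]'

```text
time_s: 5.8
tcp_pos: [0.5294, 0.1974, 0.1467]
ee_rot: [[-0.953, -0.302, 0.002], [-0.302, 0.953, 0.001], [-0.002, 0.0, -1.0]]
wrist_force: [-0.8, -0.1, 0.6]
gripper_width: 0.004
gripper_force: 0.0
```

move_arm --series '[{"grip": 0,"xyz": [0,0,3],"angular": [0,0,0]},{"grip": 0,"xyz": [0,0,3],"angular": [0,0,0]}]'

```text
time_s: 6.0
tcp_pos: [0.5287, 0.1971, 0.1429]
ee_rot: [[-0.953, -0.302, 0.0], [-0.302, 0.953, 0.0], [-0.001, 0.0, -1.0]]
wrist_force: [-0.6, -0.6, 0.1]
gripper_width: 0.007
gripper_force: 0.0
```

move_arm --series '[{"grip": 0,"xyz": [0,0,3],"angular": [0,0,0]},{"grip": 0,"xyz": [0,0,3],"angular": [0,0,0]}]'

```text
time_s: 6.2
tcp_pos: [0.5288, 0.1971, 0.1398]
ee_rot: [[-0.953, -0.302, 0.0], [-0.302, 0.953, 0.0], [-0.0, 0.0, -1.0]]
wrist_force: [-0.0, 0.9, 0.8]
gripper_width: 0.005
gripper_force: 0.2
```

move_arm --series '[{"grip": 0,"xyz": [0,0,3],"angular": [0,0,0]},{"grip": 0,"xyz": [0,0,3],"angular": [0,0,0]}]'

```text
time_s: 6.4
tcp_pos: [0.529, 0.1972, 0.1369]
ee_rot: [[-0.953, -0.302, 0.001], [-0.302, 0.953, 0.0], [-0.001, 0.0, -1.0]]
wrist_force: [-0.0, 0.1, 2.5]
gripper_width: 0.002
gripper_force: 1.4
```

move_arm --series '[{"grip": 0,"xyz": [0,0,3],"angular": [0,0,0]},{"grip": 0,"xyz": [0,0,3],"angular": [0,0,0]}]'

```text
time_s: 6.6
tcp_pos: [0.5287, 0.1971, 0.1336]
ee_rot: [[-0.953, -0.302, 0.0], [-0.302, 0.953, 0.0], [-0.0, 0.0, -1.0]]
wrist_force: [-0.4, 0.5, 2.3]
gripper_width: 0.005
gripper_force: 1.5
```

```bash
python3 - <<'E'
from h import *
F=[];
for i in range(4): b=r.capture('scene');F.append(r.sense()['wrist_force'])
print(np.round(F,2),r.sense()['tcp_pos'],r.sense()['time_s'])
g=cv2.cvtColor(cv2.convertScaleAbs(b['img'],alpha=2.2),cv2.COLOR_RGB2GRAY)
print(g[248:278:1,302:322:2])
E
```

```text
[[ 0.15 -0.6   2.97]
 [ 0.12 -0.22  2.7 ]
 [ 0.18  0.08  3.02]
 [ 0.24  0.84  3.32]] [0.52870518 0.19705694 0.13368726] 6.8
[[ 98  99  89 226 125  97 105  96  91 124]
 [ 86 102  97 235 218 141 100 102 103 102]
 [ 87  85 137 158 231 140 105  97 109 100]
 [ 85  82 162 113 142 117 105 101 100 102]
 [ 87  91 127  72 100 105 106 102  95 105]
 [ 99  70  81  63  81  86  98 109 105 101]
 [137 111 111  61  81  81  82  93 100  99]
 [124 140 139  77  79  82  84  82  99  99]
 [141 149 144  78  79  77  85  76  77  96]
 [141 147 145  66  79  82  87  80  72  78]
 [139 145 121  75  76  79  77  95  79  82]
 [140 142 131  82  88  70  72  95  88  83]
 [144 147 135  83  71  63  81 131 125 107]
 [141 143 155  82  65  78  66 146 149 141]
 [149 146 140  71  83  81  79 136 140 150]
 [153 145 140  84  60  77 105 128 142 134]
 [146 144 153 116 101  66 136 153 140 113]
 [152 142 143 145 140 117 139 145 150 108]
 [150 156 141 147 150 144 144 143 144  93]
 [150 145 146 151 148 147 147 146 142 101]
 [153 147 139 148 147 146 142 141 140  90]
 [155 148 144 151 147 137 145 150 117  95]
 [145 147 145 145 153 148 147 150 101  99]
 [150 153 147 152 150 148 148 133  97 108]
 [153 148 151 148 149 149 143 132 106  93]
 [141 149 144 150 145 148 145 132  99 122]
 [199 169 144 145 149 149 148 118 106 198]
 [252 249 145 146 152 154 146 112 115 254]
 [252 255 147 144 144 149 148 106 109 247]
 [255 255 137 147 147 154 133  98 115 155]]
```

Contact began at TCP z of about 0.140 with 2.5–3 N, which matches the given spring. About 32 mm below that gives a swing near 0.52, and I'll press in two stages.

move_arm --series '[{"grip": 0,"xyz": [0,0,4],"angular": [0,0,0]},{"grip": 0,"xyz": [-1,0,8],"angular": [0,0,0]},{"grip": 0,"xyz": [-2,0,12],"angular": [0,0,0]},{"grip": 0,"xyz": [-3,0,16],"angular": [0,0,0]},{"grip": 0,"xyz": [-3,0,19],"angular": [0,0,0]},{"grip": 0,"xyz": [-3,0,19],"angular": [0,0,0]}]'

```text
time_s: 7.4
tcp_pos: [0.5314, 0.1979, 0.1141]
ee_rot: [[-0.953, -0.302, -0.001], [-0.302, 0.953, -0.0], [0.001, -0.0, -1.0]]
wrist_force: [-0.5, -0.4, 4.1]
gripper_width: -0.001
gripper_force: 2.3
```

```bash
python3 - <<'E'
from h import *
F=[]
for i in range(3): b=r.capture('scene');F.append(r.sense()['wrist_force'])
print(np.round(F,2),r.sense()['tcp_pos'],r.sense()['time_s'])
g=cv2.cvtColor(cv2.convertScaleAbs(b['img'],alpha=2.2),cv2.COLOR_RGB2GRAY)
print(g[254:280:1,302:322:2])
E
```

```text
[[ 0.28  0.97  5.49]
 [-0.09  1.34  4.66]
 [ 0.9  -0.3   4.34]] [0.5314549  0.19790708 0.11466225] 7.55
[[108 101 173 197 112 123  93 103 114 113]
 [ 87 105 175 204 168 107 108 106 107 101]
 [ 91  91 162 159 189 103 109 104 102 112]
 [ 78  82 110 114 139 110 100 111 102  99]
 [ 82  80  87  51  88 105 100  96 100 102]
 [110  85  80  79  87  82  99 104  99 102]
 [137 123 104  71  83  81  87 103 109 104]
 [148 157 108  71  87  81  73  95  89 107]
 [142 139 104  83  83  82  86  82  88  96]
 [140 147  89  78  59  86  82  86  84  77]
 [146 145  87  71  75  63  82  81  74  83]
 [145 151 103  75  84  76  88 101  98  81]
 [146 149 114  84  81  73 123 133 131  84]
 [145 153  97  77  78  74 135 146 144 102]
 [145 152  89  82  81  76 135 138 129  94]
 [149 150 120  97  77  81 145 143 112  96]
 [146 148 147 119  90 112 140 150 106 106]
 [150 144 146 147 124 135 144 146 100  98]
 [147 150 150 153 145 147 142 127  98 102]
 [157 147 148 151 141 148 147 123 110 120]
 [150 150 144 147 146 150 146 118 117 137]
 [144 148 151 141 146 156 154 104 109 140]
 [141 151 149 142 148 148 151  99 113 141]
 [225 140 141 146 151 144 131 111 102 125]
 [255 176 144 154 142 152 127 106 107 132]
 [255 251 140 146 147 145 131 106  94 154]]
```

The force of about 4.7 N and the picture both put the swing near 0.4. I'll go 6 mm more, to about 0.5, and hold.

move_arm --series '[{"grip": 0,"xyz": [0,0,3],"angular": [0,0,0]},{"grip": 0,"xyz": [-1,0,6],"angular": [0,0,0]},{"grip": 0,"xyz": [-1,0,6],"angular": [0,0,0]},{"grip": 0,"xyz": [-1,0,6],"angular": [0,0,0]},{"grip": 0,"xyz": [-1,0,6],"angular": [0,0,0]},{"grip": 0,"xyz": [-1,0,6],"angular": [0,0,0]},{"grip": 0,"xyz": [-1,0,6],"angular": [0,0,0]},{"grip": 0,"xyz": [-1,0,6],"angular": [0,0,0]},{"grip": 0,"xyz": [-1,0,6],"angular": [0,0,0]},{"grip": 0,"xyz": [-1,0,6],"angular": [0,0,0]}]'

```text
time_s: 8.55
tcp_pos: [0.5326, 0.1983, 0.109]
ee_rot: [[-0.953, -0.302, 0.0], [-0.302, 0.953, 0.0], [-0.001, 0.0, -1.0]]
wrist_force: [-0.1, 0.2, 5.1]
gripper_width: 0.003
gripper_force: 2.5
```

```bash
python3 - <<'E'
from h import *
F=[]
for i in range(8): b=r.capture('scene');F.append(r.sense()['wrist_force'][2])
print(np.round(F,2),np.mean(F),r.sense()['tcp_pos'],r.sense()['time_s'])
g=cv2.cvtColor(cv2.convertScaleAbs(b['img'],alpha=2.2),cv2.COLOR_RGB2GRAY)
print(g[262:278:1,302:322:2])
E
```

```text
[5.64 5.61 4.23 4.84 4.74 5.05 5.15 4.85] 5.013631589929389 [0.53259876 0.19829721 0.10901005] 8.95
[[144 142  94  74  82  85  87  95 103 114]
 [143 142  93  77  80  77  82  82  96 107]
 [148 152  82  79  81  86  88  86  92  89]
 [153 146  63  85  68  78  83  77  82  82]
 [144 148  88  74  86  70  81  89  79  84]
 [146 150 102  83  95  72 109 121 105  85]
 [152 153  94  78  79  66 142 143 124  93]
 [144 149  77  72  82  79 139 151 113  91]
 [141 146 109  76  77  97 134 151  94  99]
 [150 149 149 117  92 117 147 142 103  92]
 [144 149 150 157 129 139 151 138 104 105]
 [144 151 145 153 152 150 150 125 105 122]
 [151 151 147 151 149 143 151 116 111 150]
 [147 145 149 147 151 150 145 105 112 146]
 [142 141 150 145 150 152 147 102 108 131]
 [144 146 145 147 150 148 130  98 101 123]]
```

move_arm --series '[{"grip": 0,"xyz": [0,0,2],"angular": [0,0,0]},{"grip": 0,"xyz": [0,0,2],"angular": [0,0,0]},{"grip": 0,"xyz": [0,0,2],"angular": [0,0,0]},{"grip": 0,"xyz": [0,0,2],"angular": [0,0,0]},{"grip": 0,"xyz": [0,0,2],"angular": [0,0,0]},{"grip": 0,"xyz": [0,0,2],"angular": [0,0,0]},{"grip": 0,"xyz": [0,0,2],"angular": [0,0,0]},{"grip": 0,"xyz": [0,0,2],"angular": [0,0,0]},{"grip": 0,"xyz": [0,0,2],"angular": [0,0,0]},{"grip": 0,"xyz": [0,0,2],"angular": [0,0,0]}]'

```text
time_s: 9.95
tcp_pos: [0.5327, 0.1983, 0.1071]
ee_rot: [[-0.953, -0.302, 0.001], [-0.302, 0.953, 0.0], [-0.001, 0.0, -1.0]]
wrist_force: [-0.0, 0.4, 5.3]
gripper_width: 0.002
gripper_force: 2.6
```

move_arm --series '[{"grip": 0,"xyz": [0,0,0],"angular": [0,0,0]},{"grip": 0,"xyz": [0,0,0],"angular": [0,0,0]},{"grip": 0,"xyz": [0,0,0],"angular": [0,0,0]},{"grip": 0,"xyz": [0,0,0],"angular": [0,0,0]},{"grip": 0,"xyz": [0,0,0],"angular": [0,0,0]},{"grip": 0,"xyz": [0,0,0],"angular": [0,0,0]}]'

```text
time_s: 10.55
tcp_pos: [0.5327, 0.1983, 0.1071]
ee_rot: [[-0.953, -0.302, 0.001], [-0.302, 0.953, 0.0], [-0.001, 0.0, -1.0]]
wrist_force: [-1.1, 0.5, 5.6]
gripper_width: 0.006
gripper_force: 2.6
```

move_arm --series '[{"grip": 0,"xyz": [1,0,-8],"angular": [0,0,0]},{"grip": 0,"xyz": [2,0,-16],"angular": [0,0,0]},{"grip": 0,"xyz": [3,0,-24],"angular": [0,0,0]},{"grip": 0,"xyz": [4,0,-32],"angular": [0,0,0]},{"grip": 0,"xyz": [4,0,-45],"angular": [0,0,0]},{"grip": 0,"xyz": [4,0,-75],"angular": [0,0,0]},{"grip": 0,"xyz": [4,0,-105],"angular": [0,0,0]},{"grip": 0,"xyz": [4,0,-130],"angular": [0,0,0]},{"grip": 0,"xyz": [4,0,-130],"angular": [0,0,0]},{"grip": 0,"xyz": [4,0,-130],"angular": [0,0,0]}]'

```text
time_s: 11.55
tcp_pos: [0.5283, 0.197, 0.2369]
ee_rot: [[-0.953, -0.302, -0.0], [-0.302, 0.953, 0.001], [-0.0, 0.001, -1.0]]
wrist_force: [0.2, 0.4, -0.9]
gripper_width: 0.012
gripper_force: 0.0
```

```bash
python3 - <<'E'
from h import *
import pickle
D=pickle.load(open('d.pkl','rb'))['scene'];b=r.capture('scene')
s=r.sense();print(s['time_s'],s['tcp_pos'],s['wrist_force'])
for i in(D,b):
  g=cv2.cvtColor(i['img'],cv2.COLOR_RGB2GRAY);print(g[246:268,302:320:2])
E
```

```text
11.6 [0.52794912 0.19672891 0.2359059 ] [-0.21864766  0.00577572  0.03151981]
[[ 55 123 117 123 123 124 122 120 119]
 [ 54 118 113 124 119 123 122 121 120]
 [ 70 120 113 127 121 120 124 123 122]
 [102 108 113 121 124 124 124 123 124]
 [121  85 114 119 123 101 118 124 124]
 [ 98  61 119 119 111  46  96 123 126]
 [ 66  64 124 124  90  38  43  93 114]
 [ 70  77 121 124  77  38  43  32  78]
 [ 67 100 121 126  46  41  47  38  66]
 [ 77 115 117 118  46  48  45  41  62]
 [103 122 120 102  41  52  46  67  61]
 [122 121 123  86  44  50  49 109  84]
 [122 121 123  77  43  46  49 125 108]
 [120 119 126  62  47  42  40 109  91]
 [118 121 123  49  40  43  43  90  71]
 [119 120 121  89  56  39  46 112  61]
 [119 120 121 125  99  50  87 113  84]
 [119 116 120 124 123  98 118  78 109]
 [122 118 118 123 124 122 127  62 115]
 [122 120 122 110 104 125 111  60 126]
 [123 122 122  79  63 106 108  60 124]
 [121 124 110  62  62  61 109  85 121]]
[[ 56  69  66  65  66  68  68  66  65]
 [ 53  69  65  67  67  67  69  66  67]
 [ 59  65  66  68  70  67  68  68  65]
 [ 67  64  64  69  69  67  69  69  68]
 [ 67  59  64  66  66  59  64  69  67]
 [ 66  56  67  66  62  35  51  62  70]
 [ 56  56  71  70  49  36  36  52  65]
 [ 62  61  69  67  40  33  34  33  47]
 [ 58  60  68  69  40  42  37  35  46]
 [ 63  69  69  67  49  46  41  37  43]
 [ 63  70  68  61  44  47  54  41  41]
 [ 67  68  69  52  46  52  53 102  54]
 [ 68  68  68  50  41  45  48 134  87]
 [ 66  70  69  44  43  46  42 114  96]
 [ 69  67  73  40  39  41  41  79  76]
 [ 67  68  67  57  37  35  37  66  66]
 [ 70  67  68  67  58  40  53  68  69]
 [ 70  67  68  68  68  60  67  69  68]
 [ 66  79  65  70  70  69  68  68  67]
 [ 92 116  69  66  70  72  69  66  69]
 [125 135  66  67  70  71  64  67  68]
 [133 136  63  67  69  70  68  72  66]]
```

```bash
python3 -c "
from station import r
print(r.finish_job())"
```

```text
the job is handed in; nothing more can be done
None
```

I pressed the roller switch to about mid-swing (roughly 0.5 rad, worked out from the 5.4 N spring force and the roller's drop), held it past its click for over 2 s, and let go; the scene camera shows the roller back at its rest place, the arm never went near the other two switches, and the job is handed in with no verdict returned.

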